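# Turn the reversible display panel and put a thick book on show

## Task

The thick hardback in the desk rack is going on display, but the stand's panel still has its short prongs in front, which are too shallow for it. Lift the wooden panel off the stand's two pins, turn it back to front (same edge up) so that the long prongs face forward, and seat it fully home on both pins again and let go of it; then take the hardback from the rack and stand it upright, cover out and centred, on the long prongs so that it leans back against the panel. Leave the two pocket books, the bookend, the mug and the stapler where they are.

Things in the scene. Friction and masses are not known exactly. Their poses are not given: they have to be found in the camera images.
- mast: White steel mast of the fixed display stand, 44 wide x 8 thick, leaning back 15 degrees, on a foot plate 180 (front-back) x 170 x 10 mm. Origin: on its front face, on the centre line, 50 mm above the desk, where the panel's lower edge comes. x points out of the front face (15 degrees upward), y level along the face, z up the mast; the mast ends at z = 88. A hung panel lies parallel to it.
- thick_pin (a point): Centre of the end of the upper, thick pin: fixed steel, 18 mm diameter, standing 10 mm out of the mast's face along x, 72 mm up the mast's z, on its centre line. Axes as the mast.
- thin_pin (a point): Centre of the end of the lower, thin pin: 10 mm diameter, 10 mm long, 26 mm up the mast's z, on its centre line. Home, the panel's back lies flat on the mast's face; let go, it hangs 3 mm low on the pins, kept there by the lean and its weight alone. Axes as the mast.
- panel_center (a point): Centre of the loose plywood panel, 180 wide (y) x 140 tall (z) x 12 thick (x), about 0.4 kg. Two through holes on its vertical centre line: 24 mm diameter 2 mm above this point, for the thick pin; 16 mm diameter 44 mm below it, for the thin pin. +x is the normal of the face with the long prongs; at the start it points to the rear of the stand and the short prongs are in front.
- panel_top (a point): Middle of the panel's top edge, 70 mm above its centre; the edge is bare and stands about 49 mm above the mast's end, free on both faces, to be pinched from above through its 12 mm thickness. Set down upright the panel stands by itself on its prongs (undersides level with its lower edge); the desk outward of the stand and nearer the robot is free. Axes as the panel.
- long_prong_end (a point): Point between the ends of the long prongs: 64 mm from the panel's mid-plane along +x, 65 mm below its centre, level with the prongs' upper faces. Prongs: flat steel 24 wide x 5 thick at y = +50 and -50 mm along the panel's lower edge, each with an end lip 8 mm high; long ones reach 58 mm from the +x face (54 clear inside the lip), short ones 26 (22 clear) from the other. Axes as the panel.
- hardback_center (a point): Centre of the thick grey hardback, the tallest thing in the rack: 38 thick (x, cover normal) x 135 wide (y, spine on -y) x 190 tall (z), about 0.55 kg, loose. It starts upright in any one of the rack's three bays, its upper 100 mm clear of the wires, to be pinched there through its thickness from above. On show it stands 50 mm higher than the panel. Either cover may face out.
- rack: Fixed white steel desk rack: tray 210 (x) x 150 (y), its floor 8 mm above the desk; origin at the centre of the underside. Four upright wire loops at x = -99, -33, 33 and 99 mm, 95 mm high and 110 wide in y, part three bays 66 mm apart; books stand there with covers facing along x.
- pocketbook1_center (a point): Centre of a pocket book standing in another bay, 26 x 95 x 130 tall; leave alone.
- pocketbook2_center (a point): Centre of a pocket book standing in another bay, 22 x 92 x 125 tall; leave alone.
- bookend: Loose dark steel L-shaped bookend on the desk, foot 120 x 110, upright 150 tall at its -x end; origin under the centre of its foot. Leave alone.
- mug: Loose white mug, 80 mm diameter, 95 tall, handle on +y; origin at the centre of its underside. Leave alone.
- stapler: Loose black stapler, 150 (x) x 36 x 60 tall; origin at the centre of its underside. Leave alone.
Things that resemble listed ones, but are neither listed nor needed, are in the scene too. Of the things like the part that bears panel_center, leave any that is blue; of the rest the larger one is meant.

How it is judged (in metres and radians):
On the way, in this order (a step that is already met when the one before it is completed fails the run):
1. the panel is lifted clear of the pins and the stand ((x of panel_center in the frame of mast above 0.03 m or z of panel_center in the frame of mast above 0.14 m)), for 0.1 s.
2. the panel is back fully home on both pins, long prongs in front, and let go (x of panel_center in the frame of mast between 0.002 and 0.0095 m and y of panel_center in the frame of mast between -0.006 and 0.006 m and z of panel_center in the frame of mast between 0.062 and 0.074 m and angle between the x axis of panel_center and the x axis of mast, either way round below 0.06 rad and angle between the z axis of panel_center and the z axis of mast, either way round below 0.07 rad and x of long_prong_end in the frame of mast above 0.05 m and contact force between the fingers and panel below 0.1 N), for 0.2 s.
3. the hardback stands on the long prongs, leaning on the panel, and is let go (x of hardback_center in the frame of mast between 0.024 and 0.045 m and y of hardback_center in the frame of mast between -0.03 and 0.03 m and z of hardback_center in the frame of mast between 0.089 and 0.106 m and angle between the x axis of hardback_center and the x axis of mast, either way round below 0.15 rad and angle between the z axis of hardback_center and the z axis of mast, either way round below 0.15 rad and contact force between the fingers and hardback below 0.1 N), for 0.2 s.
At the end, for the whole second after the job is handed in: Panel home on both pins, long prongs in front (centre 2-9.5 mm off the mast face, 6 mm sideways, +4/-8 mm in height, 0.06 rad). Hardback on the long prongs leaning on it (centre 24-45 mm off the mast face, 30 mm sideways, 89-106 mm up the mast, 0.15 rad). Both released, at rest (x of panel_center in the frame of mast between 0.002 and 0.0095 m and y of panel_center in the frame of mast between -0.006 and 0.006 m and z of panel_center in the frame of mast between 0.062 and 0.074 m and angle between the x axis of panel_center and the x axis of mast, either way round below 0.06 rad and angle between the z axis of panel_center and the z axis of mast, either way round below 0.07 rad and x of long_prong_end in the frame of mast above 0.05 m and x of hardback_center in the frame of mast between 0.024 and 0.045 m and y of hardback_center in the frame of mast between -0.03 and 0.03 m and z of hardback_center in the frame of mast between 0.089 and 0.106 m and angle between the x axis of hardback_center and the x axis of mast, either way round below 0.15 rad and angle between the z axis of hardback_center and the z axis of mast, either way round below 0.15 rad and linear speed of each of hardback, panel below 0.02 m/s); the robot touches nothing.
It fails at once if the pocketbook1 is shifted more than 40 mm or knocked over (distance of pocketbook1_center from where it was at the start of the episode above 0.04 m or angle between pocketbook1_center's own z axis and vertical above 0.5 rad).
It fails at once if the pocketbook2 is shifted more than 40 mm or knocked over (distance of pocketbook2_center from where it was at the start of the episode above 0.04 m or angle between pocketbook2_center's own z axis and vertical above 0.5 rad).
It fails at once if the bookend is shifted more than 40 mm or knocked over (distance of bookend from where it was at the start of the episode above 0.04 m or angle between bookend's own z axis and vertical above 0.5 rad).
It fails at once if the mug is shifted more than 40 mm or knocked over (distance of mug from where it was at the start of the episode above 0.04 m or angle between mug's own z axis and vertical above 0.5 rad).
It fails at once if the stapler is shifted more than 40 mm or knocked over (distance of stapler from where it was at the start of the episode above 0.04 m or angle between stapler's own z axis and vertical above 0.5 rad).
It also fails if it takes over 67 s, if anything falls off the work surface, if the arm or the gripper's body presses on something with over 40 N, if the wrist force passes 120 N, or if a joint passes its speed limit or range.

## Robot

A 6-joint arm with a two-finger parallel gripper is mounted at the origin on the work surface. World frame = base frame: x ahead of the robot, y to its left, z up, the work surface at z = 0. Lengths are in mm, angles in rad, forces in N, time in s.
With the tool pointing down it reaches from about 275 to 825 mm from the base axis. Payload 5.2 kg.
Tool frame: the origin (TCP) lies at the very end of the fingers, on their centre line; the grasp point (between the pads) lies 19 mm behind it; z points along the fingers, y is the line along which they close (so a half turn about z gives the same grasp; the last joint's range is limited). The gripper opens to 93 mm and grips with 3 to 60 N. Pads are 15 mm wide; open, the fingers measure 128 mm over their backs; the gripper's body (75 mm by 188 mm) begins 65 mm behind the grasp point.
Start: joints at [-1.401, 0.259, 1.535, -0, 1.348, -0.203], TCP at [200.344, -512.218, 218.653] pointing down, gripper open.
Joint ranges: [-3.14, 3.14], [-0.91, 2.08], [0.19, 2.58], [-1.22, 4.36], [0.22, 2.71], [-3.12, 3.12]. Speed limits (rad/s): [2.57, 2.57, 3.14, 3.14, 3.14, 3.14].

## Interface

Orientations are given as [roll, pitch, yaw] about the fixed x, y, z axes, in that order (R = Rz(yaw) Ry(pitch) Rx(roll)).
In Python, from bench import robot gives the robot as it stands. The module is installed in compiled form; this text tells all that it offers. Calls block until the motion is done:
- robot.move_ptp(position, orientation): joint-space move of the TCP to a pose.
- robot.move_linear(position, ori=None, speed=150, f_stop=None): straight line of the TCP; ori=None keeps the orientation; speed is the mean speed in mm/s. With f_stop (N) it stops when the force on the tool has changed by that much, and returns True; else False.
- robot.move_j(angles): joint-space move.
- robot.move_gripper(opening): opening from 0.0 (shut) to 1.0 (fully open); the grip force is fixed at half the most; returns when the fingers have stopped.
- robot.sleep(seconds).
- robot.inverse_kinematics(position, orientation): joint angles nearest the present ones, or None.
- robot.get_image(name): name is "scene" or "top" or "wrist"; returns a dict with "img" (420x560x3 uint8, blue, green, red), "fovy" (degrees; the focal length in pixels is half the picture's height over the tangent of half this angle, whatever the lens; pixels are square), "cx", "cy" (the principal point, pixels), "k1" (the pictures are not rectified: a ray, as slopes to the right and down, at radius r is drawn at 1 + k1 r^2 times it, then the intrinsics apply), "eye" and "orientation" of the camera in the world. Camera axes: x right, y down, z forward; pixel columns grow to the right and rows downward; lengths in mm; the calibration is good to about 2 mm. A picture is of the moment at which its call begins. There is no depth.
A pose or a line that the arm cannot do raises robot.MotionError and nothing moves.
- robot.hand_in(): hands the job in; it is judged then, once.
Readings, each from a call of its own:
- robot.current_t(): time.
- robot.current_qpos(): joint angles.
- robot.current_joint_vel(): joint speeds.
- robot.current_joint_efforts(): joint torques, N m.
- robot.current_tcp_pos(): TCP position.
- robot.current_eef_rot(): TCP orientation.
- robot.current_contact_force(): force on the tool from outside, world axes, zero at the start.
- robot.current_ft_torque(): the same for the moment, N m.
- robot.current_gripper_width(): opening from 0.0 (shut) to 1.0 (fully open).
- robot.current_finger_force(): force on a finger pad.
Only numpy, scipy, OpenCV 4.12 (cv2) and the standard library are available. Lean on these libraries where they do the work, as an engineer would, in place of code of your own. Each camera call takes 0.05 s, during which the arm holds its last target. There are 200 camera calls.

## Working session

There is one attempt and no reset: what is moved stays moved. The work goes in short steps, each a Python script; the robot and the scene stay as the last script left them, time stands still between calls to the robot, and variables do not carry over. Pictures are saved under pics/ and viewed, at most 10 in all, crops included, and the job is handed in when it is done.

```bash
mkdir -p pics
python3 - <<'E'
from bench import robot
import cv2,pickle
d={n:robot.get_image(n) for n in("scene","top","wrist")}
pickle.dump(d,open("im0.pkl","wb"))
for n,v in d.items():
    print(n,{k:x for k,x in v.items() if k!="img"})
cv2.imwrite("pics/s0.png",cv2.resize(d["scene"]["img"],(800,600),interpolation=cv2.INTER_CUBIC));cv2.imwrite("pics/t0.png",cv2.resize(d["top"]["img"],(800,600),interpolation=cv2.INTER_CUBIC))
print(robot.current_t())
E
```

```text
scene {'fovy': 57.560500175445185, 'cx': 278.89163126730034, 'cy': 209.8347350557218, 'k1': -0.10598766443238242, 'eye': array([1128.70383461,  458.86357324,  674.94560804]), 'orientation': array([-2.21865553, -0.00473254,  2.25394215])}
top {'fovy': 55.65355871275726, 'cx': 286.2752742137309, 'cy': 209.147864397696, 'k1': -0.08507645748358032, 'eye': array([ 476.0102282 ,   16.96330374, 1123.2209785 ]), 'orientation': array([-3.05002284, -0.019068  , -1.54505711])}
wrist {'fovy': 63.12360871295932, 'cx': 281.7594325528005, 'cy': 211.28422629333681, 'k1': -0.05074616540248275, 'eye': array([ 262.62179836, -489.20321963,  383.94331186]), 'orientation': array([ 2.89898790e+00,  1.52055728e-03, -1.19860542e+00])}
0.15
```

View pics/s0.png

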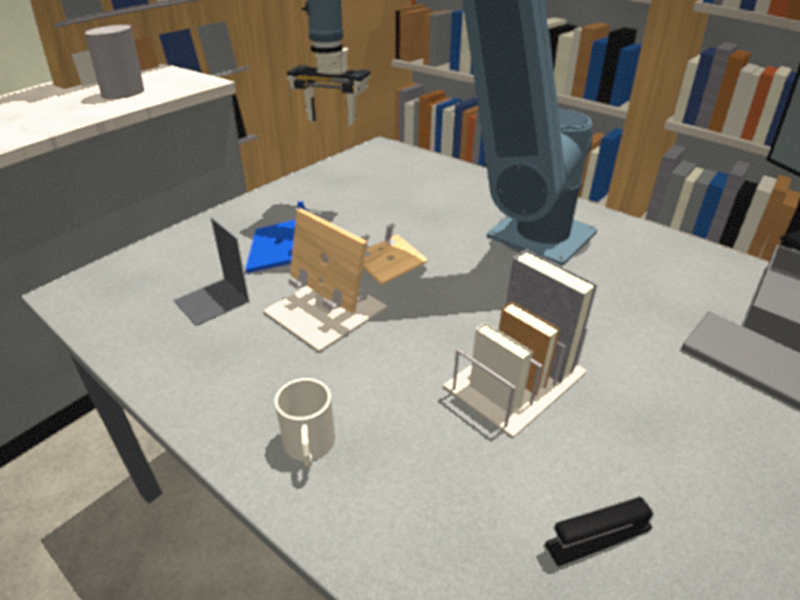

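View pics/t0.png

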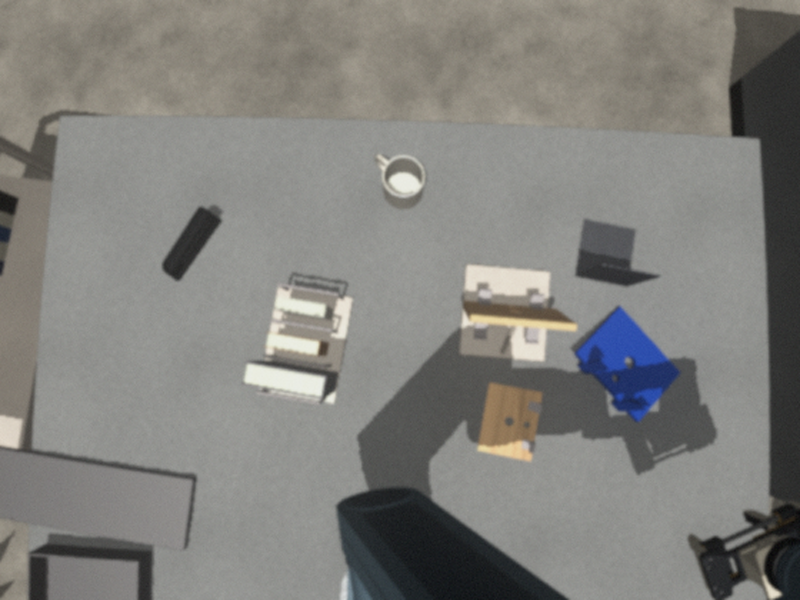

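The scene view shows the wooden panel on the stand at about (328,258), with its front toward +x. The blue and small wooden panels are decoys. The hardback is in the rack bay nearest the robot, at (555,310). In the top view, the panel's top edge runs (470,318)–(577,326) and the hardback's top runs (245,370)–(325,390).

```bash
cat > h.py <<'E'
import numpy as np,cv2
from scipy.spatial.transform import Rotation as Ro
def K(c):
    f=210/np.tan(np.radians(c["fovy"])/2); return np.array([[f,0,c["cx"]],[0,f,c["cy"]],[0,0,1]])
def Rc(c): return Ro.from_euler("xyz",c["orientation"]).as_matrix()
def proj(c,P):
    R=Rc(c).T
    return cv2.projectPoints(np.atleast_2d(np.float64(P)),cv2.Rodrigues(R)[0],-R@c["eye"],K(c),np.array([c["k1"],0,0,0,0.]))[0][:,0]
def ray(c,uv,z):
    n=cv2.undistortPoints(np.float64(uv).reshape(-1,1,2),K(c),np.array([c["k1"],0,0,0,0.]))[:,0]
    d=np.c_[n,np.ones(len(n))]@Rc(c).T
    return c["eye"]+d*((z-c["eye"][2])/d[:,2])[:,None]
E
python3 - <<'E'
from h import *; import pickle
d=pickle.load(open("im0.pkl","rb"));s=.7
t=d["top"]
print("panel top",ray(t,np.array([[470,318],[577,326]])*s,182))
print("foot",ray(t,np.array([[467,266],[550,270],[545,361],[461,356]])*s,10))
print("book top",ray(t,np.array([[248,364],[328,374],[324,400],[244,384]])*s,198))
print("mug",ray(t,np.array([[403,175]])*s,95))
E
```

```text
panel top [[ 533.59019025 -101.08564338  182.        ]
 [ 524.78235099 -281.91863719  182.        ]]
foot [[ 647.22217309 -115.06534206   10.        ]
 [ 644.21125897 -281.74354774   10.        ]
 [ 463.19236568 -272.49083395   10.        ]
 [ 469.2285327  -106.26576707   10.        ]]
book top [[448.02470901 259.85013479 198.        ]
 [435.77555309 129.20097907 198.        ]
 [393.89861246 134.19421183 198.        ]
 [415.59261936 264.92698889 198.        ]]
mug [[801.92768536  16.84796731  95.        ]]
```

```bash
cat >> h.py <<'E'
def mast_R(yaw,lean=np.radians(15)):
    return Ro.from_euler("z",yaw).as_matrix()@Ro.from_euler("y",-lean).as_matrix()
def tool(Rm,s):  # tool z = -mast z, tool y = s*mast x
    z=-Rm[:,2]; y=s*Rm[:,0]
    return Ro.from_matrix(np.c_[np.cross(y,z),y,z]).as_euler("xyz")
E
python3 - <<'E'
from h import *; from bench import robot; import pickle
R0=Ro.from_euler("xyz",robot.current_eef_rot()).as_matrix();w=pickle.load(open("im0.pkl","rb"))["wrist"]
print("tool",R0.round(2).tolist(),"cam off in tool",R0.T@(w["eye"]-robot.current_tcp_pos()),"cam R in tool",(R0.T@Rc(w)).round(2).tolist())
yaw=-.045
for nm,p,l in(("stand",[530,-191,150],15),("above",[600,-191,320],15),("book",[425,197,165],0),("bplace",[580,-191,300],15)):
  for s in(1,-1):
    q=robot.inverse_kinematics(p,tool(mast_R(yaw,np.radians(l)),s)); print(nm,s,None if q is None else np.round(q,2))
E
```

```text
tool [[0.93, 0.36, -0.0], [0.36, -0.93, 0.0], [0.0, -0.0, -1.0]] cam off in tool [  66.34409226    1.42765141 -165.91061166] cam R in tool [[-0.0, -0.97, -0.24], [1.0, -0.0, -0.0], [0.0, -0.24, 0.97]]
stand 1 [-0.64  0.2   1.83  0.19  0.91 -0.7 ]
stand -1 [-0.64  0.2   1.83  0.19  0.91  2.45]
above 1 [-0.56  0.19  1.4   0.13  1.32 -0.53]
above -1 [-0.56  0.19  1.4   0.13  1.32  2.61]
book 1 [ 0.2   0.16  1.8  -0.    1.18  0.24]
book -1 [ 0.2   0.16  1.8  -0.    1.18 -2.9 ]
bplace 1 [-0.58  0.17  1.49  0.14  1.27 -0.56]
bplace -1 [-0.58  0.17  1.49  0.14  1.27  2.58]
```

Run:
```python
from h import *; from bench import robot; import pickle
Rm=mast_R(-.045); top=np.array([529,-191.5,182]); out=[]
o=tool(Rm,1)
for off in ([0,-20,110],[70,-20,110]):
    robot.move_ptp(top+Rm@np.array(off),o); out.append(robot.get_image("wrist"))
print(robot.current_t()); pickle.dump(out,open("im1.pkl","wb"))
cv2.imwrite("pics/w1.png",np.hstack([cv2.resize(i["img"],(400,300),interpolation=cv2.INTER_AREA) for i in out]))
for k in(0,1): cv2.imwrite(f"pics/w1_{k}.png",cv2.resize(out[k]["img"],(800,600),interpolation=cv2.INTER_CUBIC))
```

```text
2.2083
```

View pics/w1_0.png

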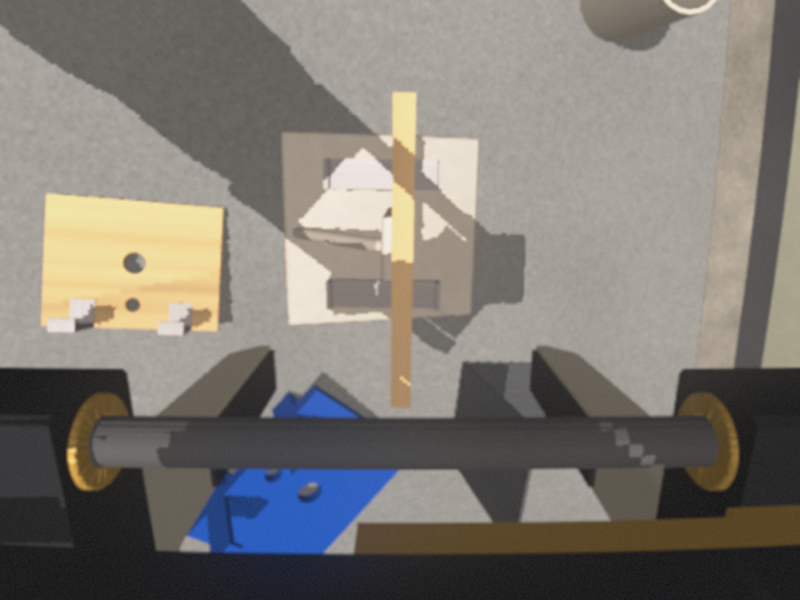

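View pics/w1_1.png

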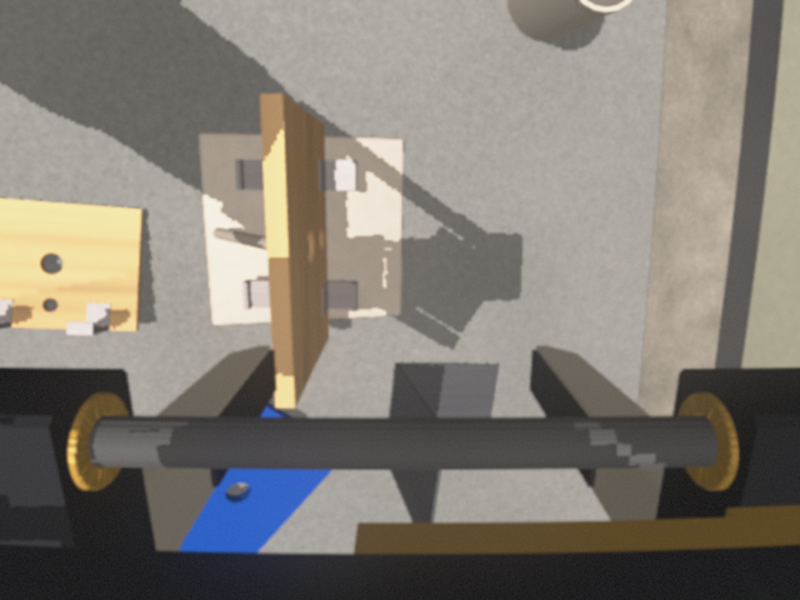

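Both views show the panel's top edge clearly. In the first its corners are (392,93), (416,93), (411,407) and (391,407). In the second they are (261,95), (286,94), (296,408) and (275,408). Next I fit the mast pose.

Run:
```python
from h import *; import pickle; from scipy.optimize import least_squares
I=pickle.load(open("im1.pkl","rb")); s=lambda a:(np.array(a)+.5)*.7-.5
px=[s([[392,93],[416,93],[411,407],[391,407]]),s([[261,95],[286,94],[296,408],[275,408]])]
M=np.array([[0,90,137],[12,90,137],[12,-90,137],[0,-90,137]])
T=s([[470,318],[577,326]]);
def f(p,full=False):
    Rm=mast_R(p[2]); P=M@Rm.T+[p[0],p[1],50+(p[3] if len(p)>3 else 0)]
    return np.concatenate([(proj(c,P)-q).ravel() for c,q in zip(I,px)])
for n in(3,4):
    r=least_squares(f,[560,-190,-.045,0][:n],x_scale=[1,1,.01,1][:n]); print(r.x,r.fun.round(1))
```

```text
[ 5.58522850e+02 -1.93680950e+02 -6.14824168e-02] [ 1.4 -0.2  0.5  0.1 -0.2  0.5  0.1  0.4 -0.  -0.7 -1.8  0.  -0.4  0.2
  0.7 -0. ]
[ 5.58616444e+02 -1.93746863e+02 -6.15550231e-02 -8.84509934e-01] [ 1.2  0.1  0.3  0.3 -0.4  0.1 -0.1 -0.   0.1 -0.4 -1.6  0.3 -0.3 -0.1
  0.8 -0.4]
```

```bash
cat >> h.py <<'E'
O=np.array([558.5,-193.7,50]); YAW=-.0615; RM=mast_R(YAW)
W=lambda x,y,z: O+RM@np.array([x,y,z],float)
E
python3 - <<'E'
from h import *; from bench import robot; import pickle
o=tool(RM,1); cf=lambda: robot.current_contact_force().round(1)
robot.move_gripper(.5)
robot.move_ptp(W(6,0,185),o)
print(robot.move_linear(W(6,0,105),o,speed=80,f_stop=15),cf())
robot.move_gripper(0.0); robot.sleep(.2)
print("w",robot.current_gripper_width(),robot.current_finger_force(),cf())
a=robot.get_image("wrist")
robot.move_linear(W(6,0,108.5),o,speed=20); print(cf())
robot.move_linear(W(26,0,108.5),o,speed=40); print(cf())
robot.move_linear(W(50,0,125),o,speed=80); print(cf())
b=robot.get_image("wrist")
robot.move_linear(W(60,0,245),o,speed=120)
robot.move_ptp(W(60,0,245),tool(RM,-1)); robot.sleep(.3)
c=robot.get_image("wrist"); print(cf(),robot.current_gripper_width(),robot.current_qpos().round(2),robot.current_t())
pickle.dump([a,b,c],open("im2.pkl","wb"))
cv2.imwrite("pics/w2.png",np.hstack([cv2.resize(i["img"][:420,120:440],(400,525)) for i in (b,c)]))
E
```

```text
False [ 1.1 -0.5  0.2]
w 0.12455870876002792 29.99372899532318 [-3.1  0.   2.9]
[-0.9 -0.  -3.6]
[-1.3 -0.5 -4.8]
[-0.6  0.5 -4.4]
[ 0.2  0.4 -4.2] 0.12548886425186667 [-0.61  0.12  1.54  0.14  1.27  2.56] 11.3167
```

View pics/w2.png

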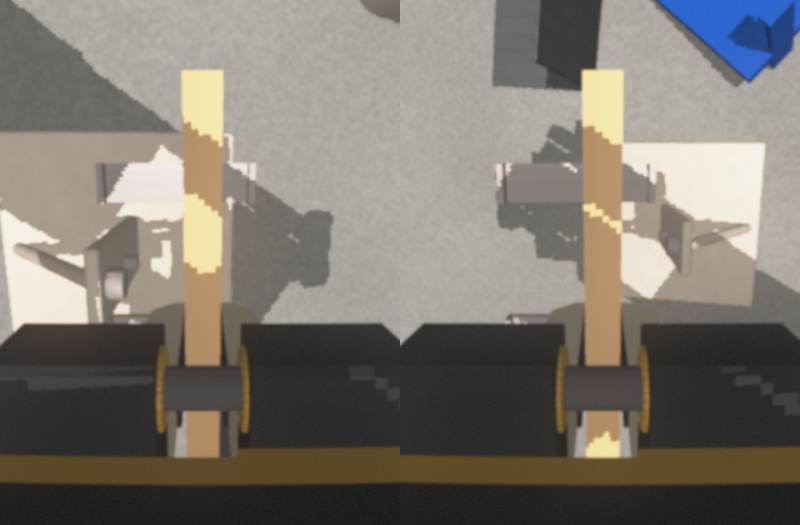

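Left is before the flip and right is after: the panel is held firmly and square, and the mast and pin can be seen at (115,285) on the left and (675,240) on the right. I'll go to the mirrored pose in front of the pins and compare the mast's lateral position there.

Run:
```python
from h import *; from bench import robot; import pickle
o=tool(RM,-1)
robot.move_linear(W(50,0,125),o,speed=120); robot.sleep(.2)
c=robot.get_image("wrist"); s=robot.get_image("scene");t=robot.get_image("top")
pickle.dump([c,s,t,robot.current_tcp_pos()],open("im3.pkl","wb")); print(robot.current_t())
b=pickle.load(open("im2.pkl","rb"))[1]
cr=lambda i,x:cv2.resize(i["img"][90:290,x:x+133],(399,600),interpolation=cv2.INTER_CUBIC)
cv2.imwrite("pics/w3.png",np.hstack([cr(b,150),cr(c,275)]))
```

```text
12.8167
```

View pics/w3.png

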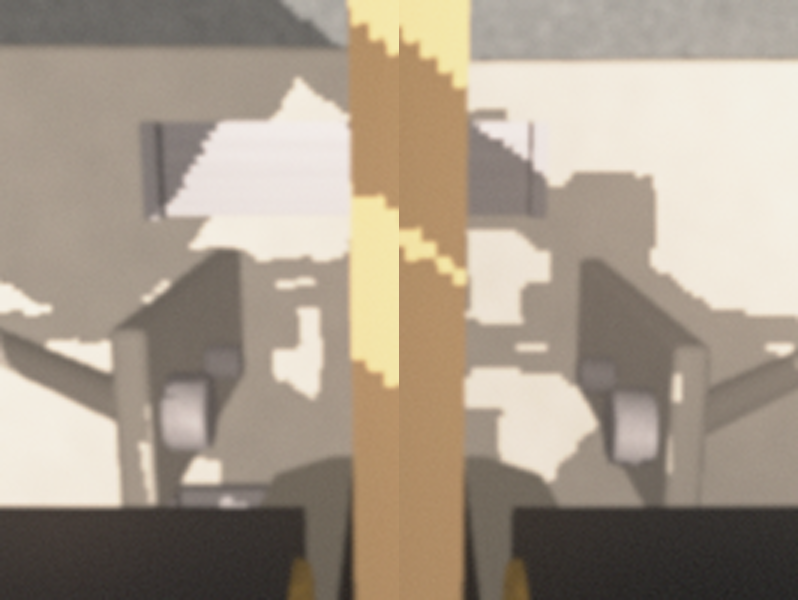

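In the left half the thick pin spans rows 380–450 and the mast's front corner is at row 330. In the right half they are at rows 391–462 and 346. That shift of about 4 image px at 228 mm depth means the flipped panel needs about +2.5 mm in y.

Run:
```python
from h import *; from bench import robot; import pickle
o=tool(RM,-1); cf=lambda: (RM.T@robot.current_contact_force()).round(1)
mx=lambda: (RM.T@(robot.current_tcp_pos()-O)).round(2)
robot.move_linear(W(30,2.5,108.3),o,speed=60); print(cf())
print(robot.move_linear(W(3,2.5,108.3),o,speed=15,f_stop=10),mx(),cf(),robot.current_t())
```

```text
[-0.6 -0.7 -4.9]
False [  4.62   2.31 108.67] [ 3.9  0.7 -6.2] 15.35
```

The panel went on past the pins to the mast face. I'll lower it onto the pins, release and check.

Run:
```python
from h import *; from bench import robot; import pickle
o=tool(RM,-1); cf=lambda: (RM.T@robot.current_contact_force()).round(1)
mx=lambda: (RM.T@(robot.current_tcp_pos()-O)).round(2)
print(robot.move_linear(W(4,2.5,104.5),o,speed=15,f_stop=10),mx(),cf())
robot.move_gripper(.35); robot.sleep(.2); print(cf(),mx())
robot.move_linear(W(4,2.5,150),o,speed=80)
robot.move_linear(W(6,-20,247),tool(RM,-1),speed=150)
c=robot.get_image("wrist"); s=robot.get_image("scene"); print(robot.current_t())
pickle.dump([c,s],open("im4.pkl","wb"))
cv2.imwrite("pics/w4.png",np.hstack([cv2.resize(c["img"],(400,300),interpolation=cv2.INTER_AREA),cv2.resize(s["img"][130:250,170:330],(400,300),interpolation=cv2.INTER_CUBIC)]))
```

```text
True [  4.71   2.26 105.39] [0.6 1.2 4.3]
[ 0.3  0.2 -0.2] [  3.67   2.84 104.31]
18.05
```

View pics/w4.png

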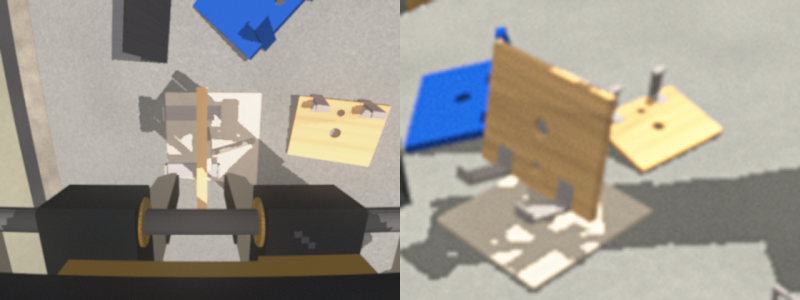

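The right half shows the panel back on the stand with its long prongs in front and flat against the mast. I'll compare its outline with the starting picture numerically, and image the hardback from above.

Run:
```python
from h import *; from bench import robot; import pickle
def hull(im):
    h=cv2.cvtColor(im,cv2.COLOR_BGR2HSV); m=cv2.inRange(h,(8,70,60),(28,255,255)); m[:140]=0;m[225:]=0;m[:,:195]=0;m[:,256:]=0
    n,l,s,_=cv2.connectedComponentsWithStats(m); k=1+s[1:,4].argmax()
    H=cv2.convexHull(np.argwhere(l==k)[:,::-1].astype(np.int32)); return s[k],cv2.approxPolyDP(H,4,True)[:,0].tolist()
s0=pickle.load(open("im0.pkl","rb"))["scene"]["img"]; s1=pickle.load(open("im4.pkl","rb"))[1]["img"]
print(hull(s0),"\n",hull(s1))
R=mast_R(-.12,0); o=tool(R,1)
robot.move_ptp([500,0,330],tool(mast_R(-.1,.1),1)); robot.move_gripper(.9)
out=[]
for p in([424,185,305],[470,185,305]):
    robot.move_ptp(p,o); out.append(robot.get_image("wrist"))
print(robot.current_t()); pickle.dump(out,open("im5.pkl","wb"))
cv2.imwrite("pics/w5.png",np.hstack([cv2.resize(i["img"][0:420,140:420],(400,600),interpolation=cv2.INTER_CUBIC) for i in out]))
```

```text
(array([ 203,  146,   53,   73, 2418], dtype=int32), [[248, 218], [204, 193], [209, 146], [255, 167]]) 
 (array([ 203,  146,   53,   73, 2379], dtype=int32), [[246, 218], [203, 192], [208, 147], [255, 168]])
22.4333
```

View pics/w5.png

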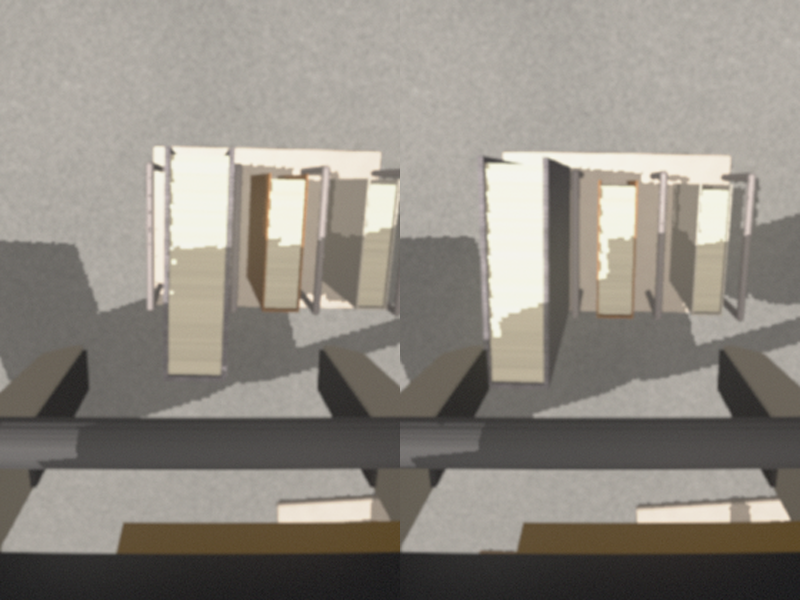

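The panel outline matches the start within 1 px, so it is home. The hardback's top corners are (165,147), (236,147), (225,375) and (166,375) on the left, and (84,158), (147,158), (147,383) and (91,383) in the right crop.

Run:
```python
from h import *; import pickle; from scipy.optimize import least_squares
I=pickle.load(open("im5.pkl","rb")); s=lambda a:(np.array(a)+.5)*.7-.5+[140,0]
px=[s([[165,147],[236,147],[225,375],[166,375]]),s([[84,158],[147,158],[147,383],[91,383]])]
M=np.array([[-19,67.5,0],[19,67.5,0],[19,-67.5,0],[-19,-67.5,0]])
def f(p):
    P=M@mast_R(p[2],0).T+[p[0],p[1],198+(p[3] if len(p)>3 else 0)]
    return np.concatenate([(proj(c,P)-q).ravel() for c,q in zip(I,px)])
for n in(3,4):
    r=least_squares(f,[424,190,-.12,0][:n],x_scale=[1,1,.01,1][:n]); print(r.x,r.fun.round(1))
```

```text
[ 4.25084600e+02  2.01321003e+02 -1.45613657e-01] [ 0.8 -2.3  0.7 -1.   1.8  3.7 -1.2  2.6 -3.6 -3.4  1.7 -2.6  2.3  3.3
 -2.5  2.3]
[ 4.24084565e+02  2.00202873e+02 -1.45007867e-01 -9.53458906e+00] [ 0.6  0.2 -1.3  1.5  0.3  0.7 -1.3 -0.3 -1.7 -1.1  1.8 -0.3  2.5  0.2
 -0.9 -0.8]
```

Run:
```python
from h import *; from bench import robot; import pickle
cf=lambda: robot.current_contact_force().round(1)
mx=lambda: (RM.T@(robot.current_tcp_pos()-O)).round(2)
o=tool(mast_R(-.145,0),1); p=np.array([424.5,200.5,0])
robot.move_gripper(.95)
robot.move_ptp(p+[0,0,240],o)
print(robot.move_linear(p+[0,0,160],o,speed=80,f_stop=12),robot.current_tcp_pos())
robot.move_gripper(0.); robot.sleep(.2); print(robot.current_gripper_width()*93,robot.current_finger_force(),cf())
robot.move_linear(p+[0,0,200],o,speed=50); print(cf())
robot.move_linear(p+[0,0,325],o,speed=150)
o=tool(RM,1)
robot.move_ptp(W(40,1.25,320),o); print(cf(),robot.current_gripper_width()*93)
robot.move_linear(W(40,1.25,175),o,speed=120); robot.sleep(.2)
w=robot.get_image("wrist");s=robot.get_image("scene"); print(robot.current_t())
pickle.dump([w,s],open("im6.pkl","wb"))
cv2.imwrite("pics/w6.png",np.hstack([cv2.resize(w["img"],(400,300),interpolation=cv2.INTER_AREA),cv2.resize(s["img"][110:250,160:347],(400,300),interpolation=cv2.INTER_CUBIC)]))
```

```text
False [424.95334021 200.57610133 160.51797633]
37.806379952426795 29.97022122144699 [-0.4 -0.4  0.1]
[ 0.6  0.4 -4.6]
[ 0.2  0.4 -4.4] 37.971798753018206
30.475
```

View pics/w6.png

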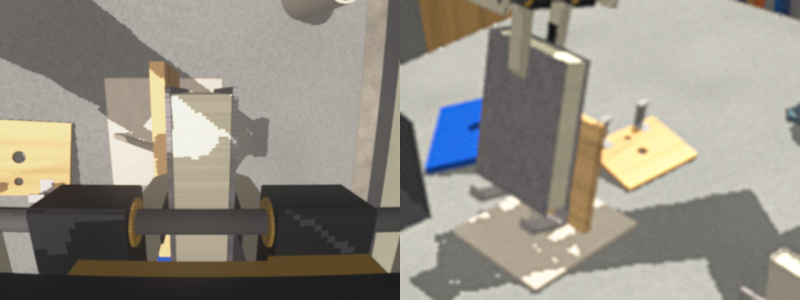

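The hardback is held upright just above the long prongs, centred and clear of the panel. Next I lower it until it touches, lean it back and release.

Run:
```python
from h import *; from bench import robot; import pickle
cf=lambda: (RM.T@robot.current_contact_force()).round(1)
mx=lambda: (RM.T@(robot.current_tcp_pos()-O)).round(2)
o=tool(RM,1)
print(robot.move_linear(W(38,1.25,150),o,speed=20,f_stop=5),mx(),cf())
z=mx()[2]
print(robot.move_linear(W(27,1.25,z),o,speed=15,f_stop=6),mx(),cf(),robot.current_t())
x=mx()[0]
robot.move_gripper(.62); robot.sleep(.4); print(cf())
robot.move_linear(W(x,1.25,z+60),o,speed=60)
robot.move_linear(W(x,1.25,z+130),o,speed=150); robot.sleep(.3)
w=robot.get_image("wrist");s=robot.get_image("scene"); print(robot.current_t())
pickle.dump([w,s],open("im7.pkl","wb"))
cv2.imwrite("pics/w7.png",np.hstack([cv2.resize(w["img"],(400,300),interpolation=cv2.INTER_AREA),cv2.resize(s["img"][110:250,160:347],(400,300),interpolation=cv2.INTER_CUBIC)]))
```

```text
True [ 38.14   1.36 153.83] [ 1.  -0.1  5.6]
True [ 29.74   1.19 154.08] [0.8 0.  1.7] 31.9667
[ 0.4  0.7 -0.3]
35.0917
```

View pics/w7.png

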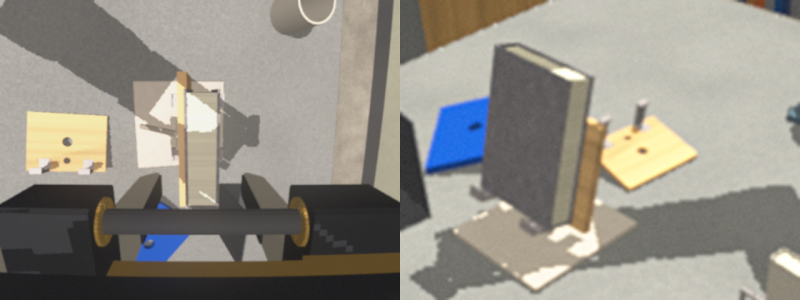

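Run:
```python
from h import *; import pickle
w,s=pickle.load(open("im7.pkl","rb"))
P=[W(x,1.25+y,z) for x,y,z in((12,67.5,192),(50,67.5,192),(50,-67.5,192),(12,-67.5,192),(0,90,137),(12,90,137))]
print((proj(w,P)/1.4).round(), (((proj(s,P)-[160,110])*[400/187,300/140])).round())
```

```text
[[184.  88.]
 [221.  88.]
 [219. 209.]
 [186. 209.]
 [177.  70.]
 [187.  70.]] [[191.  76.]
 [167.  80.]
 [ 91.  44.]
 [116.  42.]
 [205. 127.]
 [198. 128.]]
```

The model's predicted corners match the picture to within a few mm, so the book is seated and centred.

```bash
python3 -c "
from bench import robot
print(robot.hand_in())"
```

```text
the job is handed in; nothing more can be done
None
```

The job is handed in at about 35 s: by the last camera checks, the panel is home on both pins with its long prongs forward, and the hardback stands centred on them, leaning on the panel and released; the judge's verdict was not returned.

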